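Hold a contact thermometer on the small hob burner

ROBOT

A 6-joint arm with a two-finger parallel gripper is mounted at the origin on the work surface. World frame = base frame: x ahead of the robot, y to its left, z up, the work surface at z = 0. Lengths are in mm, angles in rad, forces in N, time in s.
With the tool pointing down it reaches from about 300 to 750 mm from the base axis. Payload 8.5 kg.
Tool frame: the origin (TCP) lies at the very end of the fingers, on their centre line; the grasp point (between the pads) lies 19 mm behind it; z points along the fingers, y is the line along which they close (so a half turn about z gives the same grasp; the last joint's range is limited). The gripper opens to 85 mm and grips with 20 to 120 N. Pads are 22 mm wide; open, the fingers measure 114 mm over their backs; the gripper's body (76 mm by 85 mm) begins 54 mm behind the grasp point. The pads swing forward as they close: fully open they stand 13 mm farther back than shut.
Start: joints at [-1.523, 0.381, 1.297, -0, 1.464, -0.215], TCP at [142.877, -531.099, 231.322] pointing down, gripper open.
Joint ranges: [-3.11, 3.11], [-0.89, 2.33], [0.22, 2.48], [-1.42, 4.56], [0.17, 2.85], [-2.88, 2.88]. Speed limits (rad/s): [2.39, 2.39, 3.14, 3.14, 3.14, 3.14].

INTERFACE

Orientations are given as a rotation vector (axis times angle).
In Python, from cell import read_state, capture, close_job gives the robot as it stands. The module is installed in compiled form; this text tells all that it offers.
- The arm moves only by the tool arm_command, never from a script. Its argument "commands" is one flat list of numbers, 7 for each row, row after row: the closure, from 0 (fully open) to 1 (shut), then the shift along the tool's x, y, z in mm, then the turn, a rotation vector about the tool's x, y, z in degrees. In form: [jaw, tx, ty, tz, ax, ay, az, jaw, tx, ty, tz, ax, ay, az, ...]. A call has exactly 10 rows; each row is the pose to reach, as a shift and turn from the pose commanded when the call began, along the tool's axes at that moment; what a row does not reach only later rows make up. A row lasts 1/10 s, in which the tool goes at most 50 mm and 8.59 degrees, less where a joint would pass 70% of its speed; a pose out of reach is approached as far as the arm can. A call with a gripper value outside its range is refused whole. The fingers move at their own pace and stop on an object; the grip force is fixed at half the most. Time passes only in rows, so rows that repeat a pose let the fingers close, or fill a call up. It gives the time, the measured TCP pose, the force, the opening and the grip force at its end, in the units of the state.
- read_state(): the state, without advancing time (a new reading comes with each control period).
- capture(name): name is "scene" or "top"; returns a dict with "frame" (400x640x3 uint8, blue, green, red), "depth" (400x640 float32, mm along the optical axis (not along the pixel's ray), 0 where there is no reading), "intrinsics" (3x3 intrinsics, pixels), "R" (3x3) and "t" (3): a world point X has camera coordinates R X + t. Camera axes: x right, y down, z forward; pixel columns grow to the right and rows downward; lengths in mm; the calibration is good to about 2 mm. A picture is of the moment at which its call begins.
- close_job(): hands the job in; it is judged then, once.
The state is a dict: "t": time; "q": joint angles; "joint_vel": joint speeds; "joint_efforts": joint torques, N m; "eef_pos": TCP position; "tool_rot": TCP orientation; "ft_force": force on the tool from outside, world axes, zero at the start; "torque": the same for the moment, N m; "width": finger opening in mm; "finger_force": force on a finger pad.
Only numpy, scipy, OpenCV 4.12 (cv2) and the standard library are available. Lean on these libraries where they do the work, as an engineer would, in place of code of your own. Each camera call takes 0.05 s, during which the arm holds its last target. There are 200 camera calls.

TASK

Lift the contact thermometer out of its stand, lower its sprung foot through the square opening in the pan support without touching the bars, and set the foot centred on the mark in the middle of the small burner cap. Hold it there upright, with the display facing the front (knob side) of the hob, pressed lightly so that the sprung tip is about half way in. The program finishes while still gripping the thermometer and holding it pressed; leave the pan and the other kitchen things alone.

Things in the scene. Friction and masses are not known exactly. Their poses are not given: they have to be found in the camera images.
- thermometer: Contact thermometer, about 155 g, upright in its stand. Origin: centre of the underside of its grey collar (44 mm dia, z 0 to 7), which rests on the stand. z up; the display faces -x. White head 26 mm thick (x), 40 mm wide (y), z 7 to 71, on the axis: grip across the 40 mm. Below: boss 23 mm dia, 12 long, in the stand; stem 12 mm dia to z -65; sprung tip, foot at z -95
- display (a point): centre of the display on the head's -x face, at (-13.5, 0, 55) mm in the thermometer's frame
- foot (a point): centre of the flat underside of the copper-coloured sprung foot (18 mm dia, 6 mm thick), on the thermometer's axis 95 mm below its origin when not pressed
- tip (a joint): travel of the sprung tip into the stem: 0 = out (free), 0.014 m = bottomed. Spring: 0.5 N to start moving, 250 N/m, so 2.25 N half way in (7 mm) and 4 N at the end
- stand: fixed wooden tube, upright, 115 mm high, 56 mm outer and 26 mm inner diameter, open at the top, foot plate 76 mm dia. Origin: centre of its underside, on the worktop. The thermometer lifts straight out; its foot must rise 95 mm to be clear of the tube
- hob: fixed two-burner table hob, 280 mm deep (x) by 440 mm wide (y), steel top at 60 mm. Origin: centre of its underside, on the worktop. Its front with the two black knobs (they stand out 16 mm) faces its own -x. Burners at (20, 110) and (20, -110) mm in its frame; which of the two is the small one varies
- pan_support: dark steel support, origin and axes as the hob; over each burner two bars along x, two along y, 160 mm long, 7 mm square, centre lines 28 mm from the burner's centre, leaving a clear 49 mm square opening over the middle of the cap. Bars' underside at 98 mm, top at 105 mm above the worktop
- cap_small: small burner cap, fixed, 48 mm dia, bare aluminium, flat level top; axes parallel to the hob's. Origin: centre of its underside, 60 mm above the worktop; its top is 78 mm above the worktop
- mark (a point): the mark: a dark 8 mm dot in the middle of the small cap's top, 78 mm above the worktop, 27 mm below the top of the bars
- cap_large: large burner cap, fixed, 80 mm dia, under the pan on the other burner; origin: centre of its underside
- milk_pan: loose aluminium milk pan, 124 mm dia, 60 mm high, standing on the bars over the large burner (base at 105 mm), black handle to its -x reaching 187 mm from its centre, 45 to 55 mm above its base. Bystander. Origin: centre of its underside
- spice_jar: loose jar 44 mm dia, 75 mm high, standing close behind the stand (axes 90 mm or more apart). Bystander
- mug: loose white mug 80 mm dia, 95 mm high, on the robot's left. Bystander
- soap_bottle: loose green bottle 60 mm dia, 165 mm high, right of the hob. Bystander
- sponge: yellow sponge 110 x 70 x 35 mm, near right. Bystander
- wooden_spoon: wooden spoon 260 mm long lying in front of the hob. Bystander
- bowl: loose bowl 100 mm dia, 45 mm high, far left. Bystander
There are look-alikes about, which are no part of the job. Leave any red look-alike of the thermometer alone.

How it is judged:
By the outcome, as a careful person would: the job done as asked, in the order asked, and still so for the second after the job is handed in, while the arm keeps its last pose, push and grip.
It also fails if it takes over 45 s, if anything falls off the work surface, if the arm or the gripper's body presses on something with over 40 N, if the wrist force passes 120 N, or if a joint passes its speed limit or range.

## Working session

There is one attempt and no reset: what is moved stays moved. The work goes in short steps, Python scripts to look and compute and a tool call to move; the robot and the scene stay as the last step left them, time stands still between calls to the robot, and variables do not carry over. Pictures are saved under pics/ and viewed, at most 10 in all, crops included, and the job is handed in when it is done.

Besides the shell and the picture viewer there is one more tool, called after "Request:" by a JSON object that holds its "method" and its "body", one argument or row to a line. arm_command: Moves the arm, as the interface text tells. Its arguments: {"type":"object","properties":{"commands":{"type":"array","items":{"type":"number"}}},"required":["commands"]}

```bash
mkdir -p pics
cat > h.py <<'E'
import numpy as np, cv2
from cell import read_state, capture, close_job
def pt(c,u,v):
    "world point from depth"
    z=c["depth"][int(v),int(u)]; K=c["intrinsics"]
    p=np.array([(u-K[0,2])/K[0,0]*z,(v-K[1,2])/K[1,1]*z,z])
    return c["R"].T@(p-c["t"])
def cloud(c):
    K=c["intrinsics"]; v,u=np.mgrid[:400,:640]; z=c["depth"]
    p=np.stack([(u-K[0,2])/K[0,0]*z,(v-K[1,2])/K[1,1]*z,z],-1)
    return (p-c["t"])@c["R"]
def plane(c,u,v,h):
    "ray onto plane z=h"
    K=c["intrinsics"]; d=c["R"].T@np.linalg.solve(K,[u,v,1.]); o=-c["R"].T@c["t"]
    return o+d*(h-o[2])/d[2]
def proj(c,X):
    p=c["intrinsics"]@(c["R"]@np.array(X,float)+c["t"]); return p[:2]/p[2]
E
python3 - <<'E'
from h import *
for n in("scene","top"):
    c=capture(n); cv2.imwrite(f"pics/{n}0.png",c["frame"]); print(n,c["intrinsics"][0,0],-c["R"].T@c["t"])
s=read_state(); print(s)
E
```

```text
scene 499.76218400593274 [1257.21517099  410.86374067 1424.66458401]
top 370.53848183566174 [ 352.93540974   50.02063566 1218.49292109]
{'t': 0.1, 'q': array([-1.52329324e+00,  3.81161076e-01,  1.29817772e+00,  9.13389464e-06,
        1.46363267e+00, -2.15281382e-01]), 'joint_vel': array([-0.00033423, -0.00069429, -0.00198475, -0.00099764, -0.00050705,
       -0.00150215]), 'joint_efforts': array([ 6.01136737e-03, -4.49219441e+01, -2.31652576e+01, -2.25610268e-05,
        3.68986701e-03, -1.59473245e-06]), 'eef_pos': array([ 142.87044469, -530.8375376 ,  230.75854617]), 'tool_rot': array([-3.11315237e+00, -4.11412761e-01, -1.95605657e-04]), 'ft_force': array([ 0.57339629, -0.4652683 ,  0.27710607]), 'torque': array([ 0.04700367,  0.00198558, -0.02479557]), 'finger_force': 0.0, 'width': 85.42164837194201}
```

View pics/scene0.png

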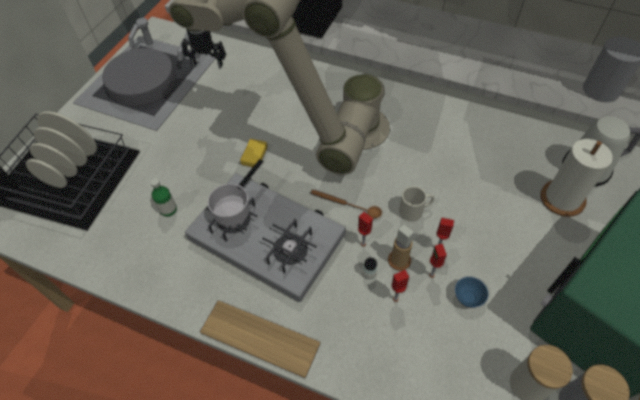

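View pics/top0.png

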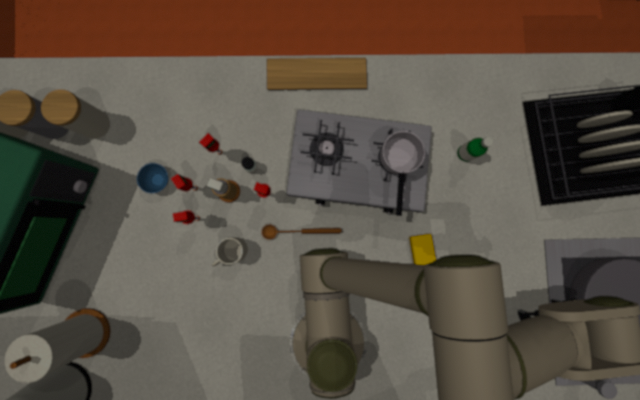

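Scene: the pan is at (230,205), the small burner at (290,245), and the wooden stand with the white head at (403,240). Top: the small cap is at (326,148), the pan at (403,152), and the stand at (230,190) with the white head at (217,187).
Candidates for the thermometer (scene pixels): white head in the stand (404,236), red (365,224), red (445,229), red (438,257), red (400,282). I choose the white one and check it in a close crop.

Run:
```python
from h import *
a=capture("scene"); b=capture("top")
def crop(c,u,v,w,h,s): 
    im=cv2.resize(c["frame"][v:v+h,u:u+w],None,fx=s,fy=s,interpolation=cv2.INTER_CUBIC)
    return cv2.convertScaleAbs(im,alpha=1.5)
A=np.hstack([crop(a,350,190,100,75,4),crop(b,180,150,100,75,4)])
B=np.hstack([crop(a,250,200,100,75,4),crop(b,280,110,100,75,4)])
cv2.imwrite("pics/crop1.png",np.vstack([A,B]))
for n,c in(("s",a),("t",b)):
    P=cloud(c); hsv=cv2.cvtColor(c["frame"],cv2.COLOR_BGR2HSV)
    # white head: low sat, height 130..200 
    m=(hsv[...,1]<70)&(P[...,2]>150)&(P[...,2]<200)&(P[...,0]>250)&(P[...,1]>150)
    k,l,st,ce=cv2.connectedComponentsWithStats(m.astype(np.uint8))
    for i in range(1,k):
        if st[i,4]>15: q=P[l==i]; print(n,"head",st[i],ce[i],q.mean(0),q[:,2].max(),q.min(0),q.max(0))
    # hob top
    m=(abs(P[...,2]-60)<6)&(P[...,0]>250)&(P[...,0]<800)&(abs(P[...,1])<400)
    k,l,st,ce=cv2.connectedComponentsWithStats(m.astype(np.uint8))
    i=1+st[1:,4].argmax(); r=cv2.minAreaRect(P[l==i][:,:2].astype(np.float32)); print(n,"hob",st[i,4],r)
    # small cap top
    m=(abs(P[...,2]-78)<6)&(P[...,0]>350)&(P[...,0]<800)&(abs(P[...,1])<300)
    k,l,st,ce=cv2.connectedComponentsWithStats(m.astype(np.uint8))
    for i in range(1,k):
        if st[i,4]>20: print(n,"cap?",st[i],ce[i],P[l==i].mean(0))
    # red and jar
    m=((hsv[...,0]<8)|(hsv[...,0]>172))&(hsv[...,1]>150)&(P[...,2]>60)&(P[...,0]<900)
    k,l,st,ce=cv2.connectedComponentsWithStats(m.astype(np.uint8))
    for i in range(1,k):
        if st[i,4]>20: q=P[l==i];print(n,"red",ce[i],q.mean(0).round(),q[:,2].max())
```

```text
s head [397 224  17  19 199] [405.09547739 232.98994975] [495.52604823 318.24049268 176.014627  ] 192.47772982093076 [474.33807183 294.88230624 151.08504357] [510.63103361 339.453317   192.47772982]
s head [560 267  10  11  53] [564.26415094 272.24528302] [448.46614326 758.79717716 172.03793515] 197.0426745690347 [442.6149409  751.69598309 150.8142682 ] [454.74069945 767.09267929 197.04267457]
s head [546 289  14  18  32] [551.40625 299.46875] [543.51784477 738.26329711 173.35651605] 196.39278075766418 [506.68492822 732.33864128 150.11448652] [565.04035841 751.15204305 196.39278076]
s head [526 348  27  41  81] [533.50617284 372.69135802] [748.46443613 730.4369416  159.84741589] 183.92056120829875 [692.64950257 708.67977717 150.20126217] [772.99536472 775.42647661 183.92056121]
s head [580 374   8  26  46] [582.54347826 388.30434783] [740.17458262 846.56210061 157.74864151] 169.80602025470898 [707.25276876 838.68363398 150.3962533 ] [762.61174118 860.64275982 169.80602025]
s hob 7310 ((576.474609375, -109.07574462890625), (441.0768737792969, 288.167236328125), 81.78267669677734)
s ca
[... 1150 characters left out ...]
75171079] 185.04809856932872 [431.83666616 749.74558385 155.39336357] [447.39410565 778.62675663 185.04809857]
t hob 9088 ((574.1141357421875, -111.05882263183594), (439.38616943359375, 287.3329772949219), 82.04100036621094)
t cap? [319 141  15  13 159] [326.33333333 147.17610063] [613.21925485  -5.89452214  77.8432067 ]
t cap? [241 156  13  13 117] [246.93162393 162.21367521] [569.79111149 242.6224021   75.22179946]
t red [209.25842697 142.51685393] [615. 339. 152.] 1218.4929210867715
t red [181.55924171 182.43601896] [499. 417. 153.] 1218.4929210867715
t red [262.02439024 189.3902439 ] [475. 186. 153.] 170.75696687858428
t red [183.94029851 216.55223881] [401. 408. 153.] 1218.4929210867715
```

View pics/crop1.png

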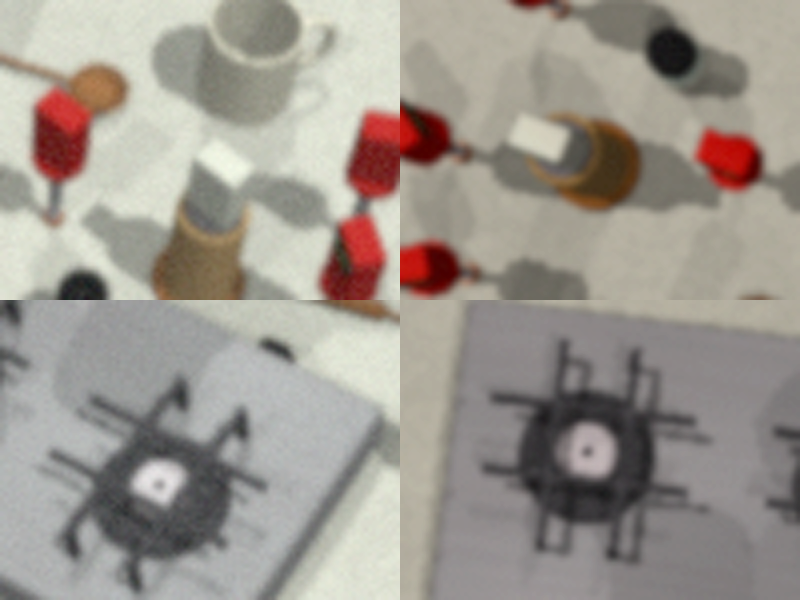

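The crop confirms the choice. It shows a white head (top face: top view ≈(214,184), scene ≈(406,230)) in the wooden stand, and the other four are red. The mark is visible at scene (289.5,246) and top (327,148). Next I measure the top face, the stand rim and the mark by rays.

```bash
cat > m.py <<'E'
from h import *
S=8
vis=[]
for n,(hu,hv),(cu,cv) in(("scene",(390,210),(278,233)),("top",(202,170),(314,135))):
    cs=[capture(n) for _ in range(3)]; c=cs[0]; f=np.mean([x["frame"] for x in cs],0).astype(np.float32)
    # head top
    w=cv2.resize(f[hv:hv+34,hu:hu+34].min(2),None,fx=S,fy=S,interpolation=cv2.INTER_CUBIC)
    hi=np.percentile(w,99.5); 
    seed=f[hv:hv+34,hu:hu+34]
    k=cv2.resize(f[hv:hv+34,hu:hu+34],None,fx=S,fy=S,interpolation=cv2.INTER_CUBIC); vis.append(np.clip(k*1.4,0,255).astype(np.uint8))
    Z=cloud(c)[hv:hv+34,hu:hu+34,2]; Zm=cv2.dilate(((Z>165)&(Z<200)).astype(np.uint8),np.ones((3,3)))
    m=((w>0.80*hi)&(cv2.resize(Zm,None,fx=S,fy=S,interpolation=cv2.INTER_NEAREST)>0)).astype(np.uint8)
    cc,_=cv2.findContours(m,0,2); q=max(cc,key=cv2.contourArea)[:,0]
    pts=np.array([plane(c,hu+(a+.5)/S-.5,hv+(b+.5)/S-.5,186)[:2] for a,b in q],np.float32)
    print(n,"hi",hi,"headrect",cv2.minAreaRect(pts))
    cv2.drawContours(vis[-1],[q.reshape(-1,1,2)],-1,(0,0,255),1)
    # mark: dark dot in the bright cap
    g=cv2.resize(f[cv:cv+25,cu:cu+25].min(2),None,fx=S,fy=S,interpolation=cv2.INTER_CUBIC)
    vis.append(cv2.resize(np.clip(1.4*f[cv:cv+25,cu:cu+25],0,255).astype(np.uint8),(34*S,34*S)))
    b=(g>0.75*np.percentile(g,99)).astype(np.uint8)
    cc,h=cv2.findContours(b,cv2.RETR_CCOMP,2)
    for i,x in enumerate(cc):
        if h[0,i,3]>=0 and cv2.contourArea(x)>20:
            M=cv2.moments(x); u=cu+(M["m10"]/M["m00"]+.5)/S-.5; v=cv+(M["m01"]/M["m00"]+.5)/S-.5
            print(n,"mark",u,v,cv2.contourArea(x)/S/S,plane(c,u,v,78))
    P=cloud(c)  # bars' tops for the burner centre
    q=P[(abs(P[...,2]-104)<5)&(abs(P[...,0]-612)<110)&(abs(P[...,1]+6)<90)]; print(n,"bars",len(q),cv2.minAreaRect(q[:,:2].astype(np.float32)))
cv2.imwrite("pics/m1.png",np.vstack([np.hstack(vis[:2]),np.hstack(vis[2:])]))
E
python3 m.py
```

```text
scene hi 151.98354 headrect ((493.3082275390625, 315.2561950683594), (46.26603698730469, 43.483211517333984), 68.54009246826172)
scene mark 289.40750915750914 245.81524725274724 1.421875 [613.45223273  -4.10147911  78.        ]
scene bars 453 ((614.1021728515625, -2.81427001953125), (158.7574005126953, 155.33432006835938), 37.9569206237793)
top hi 128.85686 headrect ((489.7901916503906, 316.4683532714844), (40.221744537353516, 24.368022918701172), 64.53157806396484)
top mark 326.4076646090535 147.40766460905348 4.4296875 [612.43031062  -6.10044767  78.        ]
top bars 473 ((612.5357055664062, -4.924072265625), (154.54547119140625, 153.626220703125), 37.69508743286133)
```

View pics/m1.png

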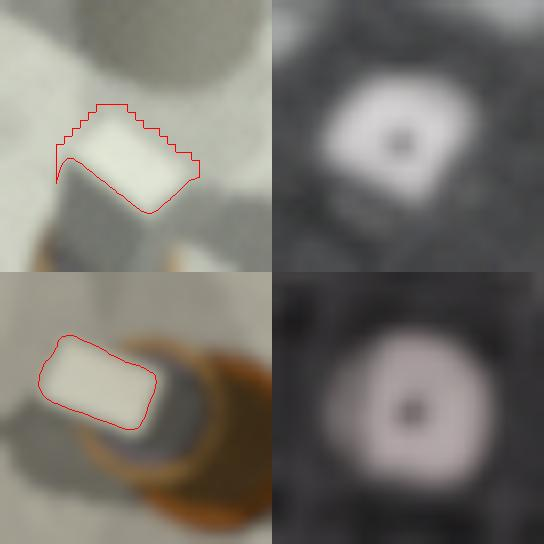

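The top view gives a clean head rectangle (40.2 x 24.4 mm, matching 40 x 26). In the scene view the mask bled, so I tighten it and cross-check against the stand rim. I also work out the first move.

```bash
sed -i 's/0.80\*hi/0.87*hi/' m.py; python3 m.py | grep -v bars
cat >> h.py <<'E'
from scipy.spatial.transform import Rotation as Ro
def rel(X,yaw):
    "shift (mm) and turn (deg) in tool axes from now to TCP X, tool down, tool-x yaw deg"
    s=read_state(); R=Ro.from_rotvec(s["tool_rot"])
    x=np.array([np.cos(np.radians(yaw)),np.sin(np.radians(yaw)),0]); z=np.array([0,0,-1.])
    T=Ro.from_matrix(np.stack([x,np.cross(z,x),z],1))
    print("t",s["t"],"pos",s["eef_pos"].round(1),"f",s["ft_force"].round(2),"w",round(s["width"],1))
    print("shift",R.inv().apply(np.array(X)-s["eef_pos"]).round(1),"turn",np.degrees((R.inv()*T).as_rotvec()).round(1))
E
python3 - <<'E'
from h import *
for n in("scene","top"):
    c=capture(n);P=cloud(c); q=P[(abs(P[...,2]-119)<6)&(np.hypot(P[...,0]-490,P[...,1]-316)<32)]
    print(n,"collar/rim",len(q),cv2.minEnclosingCircle(q[:,:2].astype(np.float32)))
rel([490,316,262],154.5)
E
```

```text
scene hi 151.92735 headrect ((492.4069519042969, 314.12005615234375), (43.06897735595703, 31.5705623626709), 69.42171478271484)
scene mark 289.35602310231025 245.7786716171617 1.578125 [613.39562983  -4.30305266  78.        ]
top hi 128.6514 headrect ((489.6346435546875, 315.8575439453125), (36.263031005859375, 21.49801254272461), 67.91218566894531)
top mark 326.39634057971017 147.40547101449275 4.4921875 [612.43784155  -6.06506824  78.        ]
scene collar/rim 90 ((492.2853088378906, 317.71746826171875), 27.446956634521484)
top collar/rim 115 ((489.0265197753906, 315.5535888671875), 27.52141761779785)
t 0.9 pos [ 142.9 -531.1  231.3] f [-0.5  -0.01 -0.39] w 85.5
shift [ 555.3 -727.9  -30.7] turn [  -0.     0.  -139.4]
```

Request:
{"method": "arm_command", "body": {
  "commands": [0,28,-36,-31,0,0,-7,0,56,-73,-31,0,0,-14,0,84,-109,-31,0,0,-21,0,112,-146,-31,0,0,-28,0,140,-182,-31,0,0,-35,0,168,-218,-31,0,0,-42,0,196,-255,-31,0,0,-49,0,224,-291,-31,0,0,-56,0,252,-328,-31,0,0,-63,0,280,-364,-31,0,0,-70]
}}

```text
t: 1.9
eef_pos: [318.9, -105.1, 262.6]
tool_rot: [2.31, 2.128, 0.0]
ft_force: [0.1, -0.6, 0.2]
width: 85.3
finger_force: 0.0
```

```bash
python3 -c "
from h import *
rel([491,316,262],156.5)"
```

```text
t 1.9 pos [ 318.9 -105.1  262.6] f [ 0.12 -0.61  0.19] w 85.3
shift [433.7 137.1   0.5] turn [  0.    0.1 -71.2]
```

Request:
{"method": "arm_command", "body": {
  "commands": [0,47,15,0,0,0,-8,0,94,30,0,0,0,-16,0,141,45,0,0,0,-24,0,188,60,0,0,0,-32,0,235,75,0,0,0,-40,0,282,90,0,0,0,-48,0,329,105,0,0,0,-56,0,376,120,0,0,0,-64,0,423,134,0,0,0,-71,0,434,137,0,0,0,-71]
}}

```text
t: 2.9
eef_pos: [493.2, 317.4, 261.2]
tool_rot: [-0.642, -3.075, -0.001]
ft_force: [-0.9, -0.4, -0.2]
width: 85.7
finger_force: 0.0
```

```bash
python3 -c "
from h import *
c=capture('scene'); cv2.imwrite('pics/g1.png',cv2.convertScaleAbs(cv2.resize(c['frame'][130:290,330:490],None,fx=3.5,fy=3.5,interpolation=2),alpha=1.4))
rel([491,316,137],156.5)"
```

```text
t 2.95 pos [493.  316.8 261.2] f [-1.66 -0.44 -0.48] w 85.4
shift [  1.4  -1.5 124.2] turn [-0.  -0.1 -0.3]
```

View pics/g1.png

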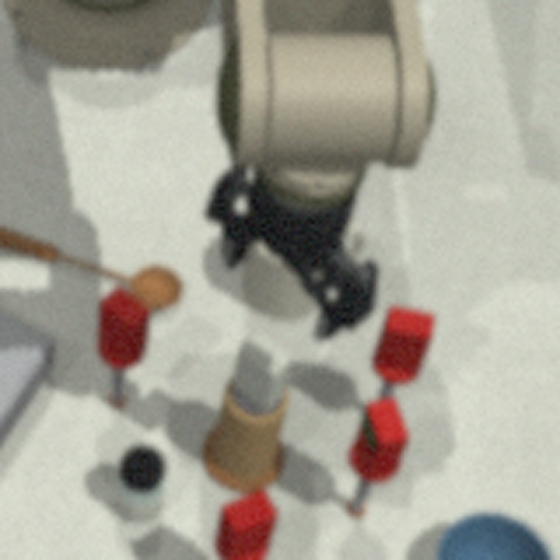

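The picture shows the open gripper above the head. Its fingers straddle the head's long axis, at crop (235,235) and (345,310), and clear the red ones at (125,330) and (405,345). Descending now.

Request:
{"method": "arm_command", "body": {
  "commands": [0,1,-1,20,0,0,0,0,1,-1,40,0,0,0,0,1,-1,60,0,0,0,0,1,-1,75,0,0,0,0,1,-1,90,0,0,0,0,1,-1,100,0,0,0,0,1,-1,110,0,0,0,0,1,-1,118,0,0,0,0,1,-1,124,0,0,0,0,1,-1,124,0,0,0]
}}

```text
t: 3.95
eef_pos: [491.0, 313.1, 137.7]
tool_rot: [-0.652, -3.072, 0.001]
ft_force: [-0.6, 0.0, 0.8]
width: 85.3
finger_force: 0.0
```

```bash
python3 -c "
from h import *
rel([491,316,137],156.5)"
```

```text
t 3.95 pos [491.  313.1 137.7] f [-0.6   0.02  0.82] w 85.3
shift [1.2 2.7 0.7] turn [-0.  -0.  -0.5]
```

Request:
{"method": "arm_command", "body": {
  "commands": [0,1,2.5,0.5,0,0,0,0,1,2.5,0.5,0,0,0,0.2,1,2.5,0.5,0,0,0,0.35,1,2.5,0.5,0,0,0,0.5,1,2.5,0.5,0,0,0,0.7,1,2.5,0.5,0,0,0,1,1,2.5,0.5,0,0,0,1,1,2.5,0.5,0,0,0,1,1,2.5,0.5,0,0,0,1,1,2.5,0.5,0,0,0]
}}

```text
t: 4.95
eef_pos: [491.5, 315.9, 138.2]
tool_rot: [0.652, 3.073, 0.0]
ft_force: [-0.4, -0.6, 6.4]
width: 39.5
finger_force: 60.5
```

Gripped: the width of 39.5 mm matches the 40 mm head. Lifting straight out.

Request:
{"method": "arm_command", "body": {
  "commands": [1,0,0,-5,0,0,0,1,0,0,-15,0,0,0,1,0,0,-30,0,0,0,1,0,0,-45,0,0,0,1,0,0,-60,0,0,0,1,0,0,-78,0,0,0,1,0,0,-96,0,0,0,1,0,0,-114,0,0,0,1,0,0,-128,0,0,0,1,0,0,-130,0,0,0]
}}

```text
t: 5.95
eef_pos: [491.7, 316.1, 269.8]
tool_rot: [0.651, 3.071, 0.003]
ft_force: [0.7, -0.3, -1.8]
width: 39.3
finger_force: 60.3
```

```bash
python3 -c "
from h import *
s=read_state(); print(np.degrees(s['q']).round(),s['torque'])
rel([613,-5,250],174)"
```

```text
[ 21.  24.  64.   0.  91. -45.] [ 0.00291645  0.00144002 -0.01576973]
t 5.95 pos [491.7 316.1 269.8] f [ 0.73 -0.32 -1.85] w 39.3
shift [-241.1 -244.3   19.8] turn [  0.1   0.2 -17.9]
```

Request:
{"method": "arm_command", "body": {
  "commands": [1,-15,-15,0,0,0,-1,1,-45,-45,0,0,0,-3,1,-75,-76,0,0,0,-5,1,-105,-106,0,0,0,-7,1,-135,-137,0,0,0,-9,1,-165,-167,0,0,0,-11,1,-195,-198,0,0,0,-13,1,-222,-225,0,0,0,-15,1,-236,-239,0,0,0,-16,1,-241,-244,0,0,0,-16]
}}

```text
t: 6.95
eef_pos: [612.9, -6.9, 266.7]
tool_rot: [-0.221, -3.132, -0.0]
ft_force: [-1.0, 0.4, -2.1]
width: 39.6
finger_force: 60.5
```

Request:
{"method": "arm_command", "body": {
  "commands": [1,0,0,0,0,0,0,1,0,0,0,0,0,0,1,0,0,0,0,0,0,1,0,0,0,0,0,0,1,0,0,0,0,0,0,1,0,0,0,0,0,0,1,0,0,0,0,0,0,1,0,0,0,0,0,0,1,0,0,0,0,0,0,1,0,0,0,0,0,0]
}}

```text
t: 7.95
eef_pos: [612.6, -4.9, 267.8]
tool_rot: [0.218, 3.134, -0.0]
ft_force: [-0.8, 0.4, -2.9]
width: 39.7
finger_force: 60.5
```

```bash
python3 -c "
from h import *
rel([613,-5,250],172)
v=[]
for n in ('scene','top'):
    c=capture(n); s=read_state(); p=s['eef_pos']; u,w=proj(c,p-[0,0,60]).astype(int)
    k=cv2.convertScaleAbs(cv2.resize(c['frame'][w-50:w+50,u-33:u+34],None,fx=6,fy=6,interpolation=2),alpha=1.5); v.append(k); print(n,u-33,w-50, proj(c,p-[0,0,116]))
cv2.imwrite('pics/h1.png',np.hstack(v)[:600,:800])"
```

```text
t 7.95 pos [612.6  -4.9 267.8] f [-0.79  0.4  -2.9 ] w 39.7
shift [-0.4  0.  17.8] turn [0.  0.  0.1]
scene 252 173 [287.35760873 233.26997215]
top 295 86 [327.11428343 141.71653144]
```

View pics/h1.png

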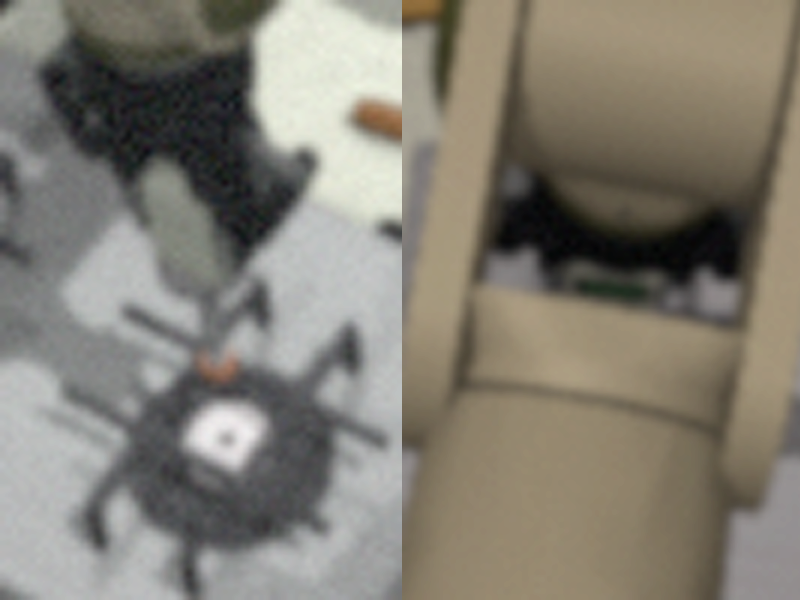

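The crop shows the thermometer hanging upright above the small burner. The copper foot is at scene ≈(288,234) and the mark at ≈(289.5,246). In the top view the green display at ≈(397,134) faces the front. Next I measure the foot against the mark in the same camera.

```bash
cat > f.py <<'E'
from h import *
def foot(zf):
    c=capture("scene"); f=np.mean([capture("scene")["frame"] for _ in range(4)],0).astype(np.float32)
    p=read_state()["eef_pos"]; u0,v0=proj(c,[p[0],p[1],zf]).astype(int)
    k=cv2.resize(f[v0-10:v0+11,u0-10:u0+11],None,fx=8,fy=8,interpolation=2)
    d=k[...,2]-k[...,0]; m=(d>0.5*d.max()).astype(np.uint8)
    cc,_=cv2.findContours(m,0,2); q=max(cc,key=cv2.contourArea)
    (x,y,w,h)=cv2.boundingRect(q); conv=lambda a,b:(u0-10+(a+.5)/8-.5,v0-10+(b+.5)/8-.5)
    l,r,b=conv(x,0)[0],conv(x+w,0)[0],conv(0,y+h)[1]
    print("foot l,r,bottom",l,r,b,"maxd",d.max())
    # expected silhouette for foot under TCP axis: cylinder r 9, zf..zf+6
    a=np.linspace(0,6.283,73)
    e=np.array([proj(c,[p[0]+9*np.cos(t),p[1]+9*np.sin(t),z]) for t in a for z in (zf,zf+6)])
    print("expected if on axis",e[:,0].min(),e[:,0].max(),e[:,1].max()); 
    du=(l+r-e[:,0].min()-e[:,0].max())/2; dv=b-e[:,1].max()
    o=proj(c,[p[0],p[1],zf]); X=plane(c,o[0]+du,o[1]+dv,zf); print("foot at",X,"bias-free mark ref (scene ray) 613.4 -4.2; tcp",p)
if __name__=="__main__":
    import sys; foot(float(sys.argv[1]))
E
python3 f.py 149.8
```

```text
foot l,r,bottom 284.6875 291.1875 236.3125 maxd 39.22319
expected if on axis 284.20988115147713 290.45720367216535 236.24624914373206
foot at [612.14251355  -3.16723629 149.8       ] bias-free mark ref (scene ray) 613.4 -4.2; tcp [612.61208275  -4.92379439 267.81787981]
```

Request:
{"method": "arm_command", "body": {
  "commands": [1,-0.9,-0.5,3,0,0,0,1,-0.9,-0.5,10,0,0,0,1,-0.9,-0.5,19,0,0,0,1,-0.9,-0.5,28,0,0,0,1,-0.9,-0.5,37,0,0,0,1,-0.9,-0.5,46,0,0,0,1,-0.9,-0.5,54,0,0,0,1,-0.9,-0.5,61,0,0,0,1,-0.9,-0.5,64,0,0,0,1,-0.9,-0.5,64,0,0,0]
}}

```text
t: 9.3
eef_pos: [613.4, -5.5, 203.4]
tool_rot: [-0.218, -3.133, -0.0]
ft_force: [0.6, -0.6, -2.6]
width: 39.9
finger_force: 60.5
```

```bash
cat > w.py <<'E'
from h import *
F=[];Z=[]
for _ in range(12): capture("top"); s=read_state(); F.append(s["ft_force"]); Z.append(s["eef_pos"])
print("mean F",np.mean(F,0).round(2),"sd",np.std(F,0).round(2),"pos",np.mean(Z,0).round(2),"t",s["t"],"rot",s["tool_rot"])
E
python3 w.py; python3 f.py 86; python3 -c "
from h import *
c=capture('scene'); cv2.imwrite('pics/d1.png',cv2.convertScaleAbs(cv2.resize(c['frame'][195:275,250:330],None,fx=7,fy=7,interpolation=2),alpha=1.5))"
```

```text
mean F [-0.17  0.52 -1.67] sd [0.41 0.36 0.37] pos [613.52  -5.53 204.06] t 9.9 rot [ 2.17493162e-01  3.13402712e+00 -3.93718710e-05]
foot l,r,bottom 286.3125 292.4375 246.5625 maxd 32.015724
expected if on axis 285.6946532380638 291.72358351558194 246.95607035618795
foot at [611.4203593   -4.21066598  86.        ] bias-free mark ref (scene ray) 613.4 -4.2; tcp [613.44473165  -5.5192785  203.81460821]
```

View pics/d1.png

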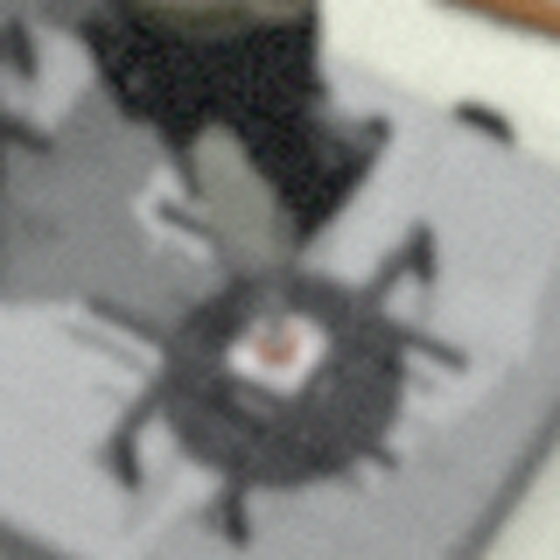

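The foot is inside the opening, over the bright cap at crop (277,347), with all bars clear of the stem. I nudge x by about 0.8 mm and press, using the force to judge the depth (2.25 N at half travel, relative to the free −1.67 N).

Request:
{"method": "arm_command", "body": {
  "commands": [1,-0.8,0.1,0,0,0,0,1,-0.8,0.1,1,0,0,0,1,-0.8,0.1,3,0,0,0,1,-0.8,0.1,5,0,0,0,1,-0.8,0.1,7,0,0,0,1,-0.8,0.1,9,0,0,0,1,-0.8,0.1,11,0,0,0,1,-0.8,0.1,12,0,0,0,1,-0.8,0.1,12,0,0,0,1,-0.8,0.1,12,0,0,0]
}}

```text
t: 11.2
eef_pos: [614.3, -5.5, 192.0]
tool_rot: [0.218, 3.134, -0.0]
ft_force: [-0.6, 1.0, 0.3]
width: 39.6
finger_force: 60.5
```

```bash
python3 w.py
```

```text
mean F [-0.27 -0.24 -0.  ] sd [0.32 0.42 0.38] pos [614.25  -5.55 191.89] t 11.8 rot [2.17608248e-01 3.13396073e+00 2.44647724e-05]
```

Pressed about 4.1–4.7 mm: force and geometry agree. Going 2.6 mm more.

Request:
{"method": "arm_command", "body": {
  "commands": [1,0,0,0.5,0,0,0,1,0,0,1,0,0,0,1,0,0,1.5,0,0,0,1,0,0,2,0,0,0,1,0,0,2.6,0,0,0,1,0,0,2.6,0,0,0,1,0,0,2.6,0,0,0,1,0,0,2.6,0,0,0,1,0,0,2.6,0,0,0,1,0,0,2.6,0,0,0]
}}

```text
t: 12.8
eef_pos: [614.3, -5.5, 189.3]
tool_rot: [0.218, 3.134, -0.0]
ft_force: [-0.7, -0.3, 0.6]
width: 39.3
finger_force: 60.5
```

```bash
python3 w.py; python3 f.py 78; python3 -c "
from h import *
c=capture('scene'); f=np.mean([capture('scene')['frame'] for _ in range(4)],0).astype(np.float32); cv2.imwrite('pics/e1.png',cv2.convertScaleAbs(cv2.resize(f[220:270,265:315],None,fx=11,fy=11,interpolation=2),alpha=1.5)); print(proj(c,[613.4,-4.2,78]))"
```

```text
mean F [-0.45 -0.47  0.68] sd [0.47 0.58 0.38] pos [614.25  -5.54 189.23] t 13.4 rot [2.17580613e-01 3.13400006e+00 1.62065303e-05]
foot l,r,bottom 286.1875 292.4375 248.0625 maxd 28.717827
expected if on axis 285.7970396825946 291.80137832088366 248.44030807995864
foot at [612.44567332  -4.6213734   78.        ] bias-free mark ref (scene ray) 613.4 -4.2; tcp [614.24791505  -5.52397849 189.23022246]
[289.3857229  245.79089636]
```

View pics/e1.png

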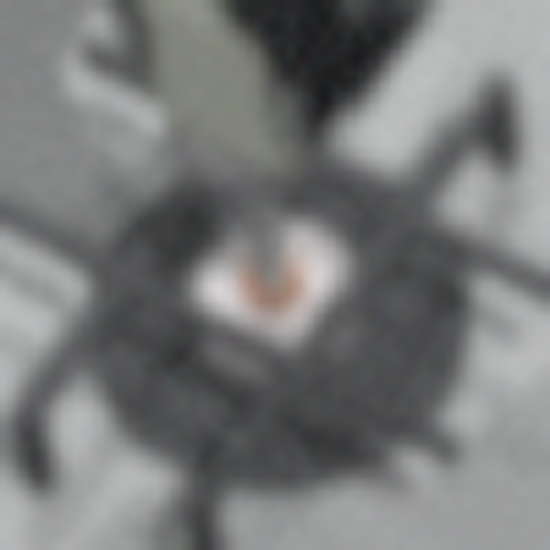

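The copper foot sits on the cap at crop (270,285), i.e. scene ≈(289,246), over the mark at (289.4,245.8), and the bars are clear. The spring is about 7 mm in: a 2.35 N rise in force, and 6.8 mm by geometry. Handing in.

```bash
python3 -c "
from cell import close_job
print(close_job())"
```

```text
the job is handed in; nothing more can be done
None
```

I handed the job in at about 14 s: the thermometer is still gripped, upright, display to the front, its foot measured about 1 mm from the mark and its tip pressed in about 7 mm.

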